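# Press the coaster home in the bonding jig

### The arm

A 6-joint arm with a two-finger parallel gripper is mounted at the origin on the work surface. World frame = base frame: x ahead of the robot, y to its left, z up, the work surface at z = 0. Lengths are in m, angles in rad, forces in N, time in s.
With the tool pointing down it reaches from about 0.3 to 0.775 m from the base axis. Payload 14.6 kg.
Tool frame: the origin (TCP) lies midway between the tips of the shut fingers; the grasp point (between the pads) lies 19 mm behind it (ctrl.hold_point_z is the distance from the TCP to the grasp point, in m); z points along the fingers, x is the direction in which the jaws open and shut, and the axes are right-handed (so a half turn about z gives the same grasp; the last joint's range is limited). The gripper opens to 94 mm and grips with 3 to 60 N. Pads are 16 mm wide; open, the fingers measure 119 mm over their backs; the gripper's body (75 mm by 177 mm) begins 78 mm behind the grasp point.
Start: joints at [-1.204, 0.3, 1.521, -0, 1.321, -0.067], TCP at [0.231, -0.499, 0.205] pointing down, gripper open.
Joint ranges: [-3.03, 3.03], [-0.79, 2.21], [0.23, 2.52], [-1.04, 4.18], [0, 3.07], [-2.55, 2.55]. Speed limits (rad/s): [2.22, 2.22, 2.57, 3.14, 3.14, 3.14].

### API

Orientations are given as [roll, pitch, yaw] about the fixed x, y, z axes, in that order (R = Rz(yaw) Ry(pitch) Rx(roll)).
In Python, from station import ctrl, viewer, ticket, nets gives the robot as it stands.
- The arm moves only by the tool carry_out, never from a script. Its argument "commands" is one flat list of numbers, 7 for each row, row after row: the closure, from -1 (fully open) to 1 (shut), so that 0 is half open, then the shift along the world's x, y, z in cm, then the turn, a rotation vector about the world's x, y, z in rad. In form: [gripper, tx, ty, tz, ax, ay, az, gripper, tx, ty, tz, ax, ay, az, ...]. A call has 1 to 12 rows; each row is the pose to reach, as a shift and turn from the pose measured when the call began; what a row does not reach only later rows make up. A row lasts 1/12 s, in which the tool goes at most 41.7 mm and 7.16 degrees, less where a joint would pass 70% of its speed; a pose out of reach is approached as far as the arm can. A call with a gripper value outside its range is refused whole. The fingers move at their own pace and stop on an object; "force" is the grip in N (left out, the last holds). Time passes only in rows, so rows that repeat a pose let the fingers close. It gives the time, the measured TCP pose, the force and the opening at its end, in the units of the state.
- ctrl.get_obs(): the state, without advancing time (a new reading comes with each control period).
- viewer.camera(name): name is "scene" or "top"; returns (picture, depth): 480x640x3 uint8, blue, green, red; 480x640 float32, m along the optical axis (not along the pixel's ray), 0 where there is no reading.
- viewer.camera_info(name): a dict with "fx", "fy", "cx", "cy" (pixels), "D" ([k1, k2, p1, p2, k3] as OpenCV has them; the pictures are not rectified), "R" (3x3) and "t" (3): a world point X has camera coordinates R X + t. Camera axes: x right, y down, z forward; pixel columns grow to the right and rows downward; lengths in m; the calibration is good to about 2 mm. A picture is of the moment at which its call begins. camera_info takes no time and is no camera call.
- ticket.hand_in(): hands the job in, once; it reports no verdict.
Trained networks look in the newest picture that a camera, given by its name, has taken for a name from the list of things; names that differ only in an ending like _2 or _b are one class to them, and where a whole thing is asked for, a point or a joint stands for the part that bears it (a point fixed in the world has none). Each returns a list of dicts, best first, with "confidence" (0 to 1); they miss things now and then, are a little off and sometimes report something else, mostly with a low value. They report only what shows in the picture. A call takes as long as a camera call. They do not tell look-alikes from the thing itself.
- nets.silhouettes(camera, thing): "region" (480x640 bool, what is visible of it) and "extent" ([left, top, right, bottom] in pixels, round what is visible of it).
The state is a dict: "time_s": time; "qpos": joint angles; "joint_vel": joint speeds; "tau": joint torques, N m; "ee_pos": TCP position; "eef_rot": TCP orientation; "force": force on the tool from outside, world axes, zero at the start; "moment": the same for the moment, N m; "grip_width": finger opening in m.
Only numpy, scipy, OpenCV 4.12 (cv2) and the standard library are available. Lean on these libraries where they do the work, as an engineer would, in place of code of your own. Each camera call takes 0.05 s, during which the arm holds its last target. There are 200 camera calls.

### The job

The sticky-backed plywood coaster in the sprung bonding jig needs bonding: take the flat hand press from its stand by the handle, set it into the well squarely on the coaster and push straight down until the sprung bed is felt to bottom out solidly and level. Hold it firmly there (about 18 N in all, never above 25 N) for two seconds, then lift it out and stand the press upright in its stand again, letting go. Leave the mug, tape roll, plastic case and screwdriver where they are.

Things in the scene. Friction and masses are not known exactly. Their poses are not given: they have to be found in the camera images.
- press: The hand press (tamper), loose, 0.28 to 0.42 kg: square flat aluminium foot 62 x 62 mm, 14 mm thick, on a short neck; above it a square upright wooden handle 28 x 28 mm from 25 to 105 mm above the foot's underside, its faces parallel to the foot's sides. Origin: centre of the foot's underside; z up the handle, x and y square to the sides (a quarter turn looks the same). Grip the handle 70 to 90 mm above the underside, so that the fingers stay above the jig's rim
- jig: The bonding jig, fixed: a square aluminium housing 90 x 90 mm outside, rim 60 mm above the table, with a square open well 70 x 70 mm (so 4 mm clearance round the press's foot), on a 130 x 130 mm steel foot plate. Origin: centre of its underside on the table; z up, x and y square to the walls
- platen: The self-levelling bed in the well: a 66 x 66 mm steel plate carrying a plywood coaster 60 x 60 x 5 mm fixed to it. Origin: centre of the coaster's top face, z normal to that face; x and y as the jig's. Unpressed it stands 52 mm above the jig's underside, 8 mm below the rim. It pivots freely with slight friction (0.03 N m) about its origin, starts tipped by up to 0.07 rad about each of x and y, stays as it is left, and levels itself under a square flat foot
- bed: The sprung stem that carries the platen, guided straight up and down; it does not tip. Origin: 52 mm above the jig's underside when unpressed, and it goes down with the platen. The spring pushes up with about 4 N at rest and 0.25 N per mm more (5.5 to 10 N by the end of the travel). After 6 to 22 mm (set differently every time, not visible) the stem meets a solid stop and the force then climbs steeply with depth. It springs back up when let go
- stand: The press's stand, fixed: a square plywood tray 90 x 90 mm outside, 16 mm high, with a 78 x 78 mm recess whose floor is 11 mm above the table; the press stands on that floor. Origin: centre of its underside, x and y square to its sides
- mug: Bystander: blue mug without handle, 80 mm across, 95 mm high, origin under its centre
- tape: Bystander: roll of blue tape lying flat, 100 mm across, 24 mm high, origin under its centre
- case: Bystander: closed grey and white plastic case 102 x 72 x 28 mm, origin under its centre
- driver: Bystander: screwdriver lying on the table along its x axis, origin under its middle
Not all that is in view belongs to the job. Leave any orange or yellow look-alike of the press alone.

How it is judged:
By the outcome, as a careful person would: the job done as asked, in the order asked, and still so for the second after the job is handed in, with the robot touching nothing.
It also fails if it takes over 58 s, if anything falls off the work surface, if the arm or the gripper's body presses on something with over 40 N, if the wrist force passes 120 N, or if a joint passes its speed limit or range.

## Working session

There is one attempt and no reset: what is moved stays moved. The work goes in short steps, Python scripts to look and compute and a tool call to move; the robot and the scene stay as the last step left them, time stands still between calls to the robot, and variables do not carry over. Pictures are saved under pics/ and viewed, about 8 in all and at most 12, crops included, and the job is handed in when it is done.

Besides the shell and the picture viewer there is one more tool, called after "Emit:" by a JSON object that holds its "api" and its "payload", one argument or row to a line. carry_out: Moves the arm, as the interface text tells. Its arguments: {"type":"object","properties":{"commands":{"type":"array","items":{"type":"number"}},"force":{"type":"number"}},"required":["commands"]}

```bash
ls; mkdir -p pics; cat > h.py <<'E'
import numpy as np, cv2
from station import ctrl, viewer, ticket, nets
def shot(n,f=None):
    p,d=viewer.camera(n)
    if f: cv2.imwrite('pics/'+f,p)
    return p,d
def pts(n,d,mask):
    i=viewer.camera_info(n); R=np.array(i['R']);t=np.array(i['t'])
    K=np.array([[i['fx'],0,i['cx']],[0,i['fy'],i['cy']],[0,0,1.]])
    v,u=np.nonzero(mask&(d>0)); z=d[v,u]
    q=cv2.undistortPoints(np.stack([u,v],1).astype(float).reshape(-1,1,2),K,np.array(i['D'])).reshape(-1,2)
    return (np.c_[q*z[:,None],z]-t)@R, np.c_[u,v]
E
python3 - <<'E'
from h import *
np.set_printoptions(precision=4,suppress=True)
for n in('scene','top'):
    p,d=shot(n,n+'1.png')
    i=viewer.camera_info(n); print(n,i['fx'],-np.array(i['R']).T@np.array(i['t']))
    for th in('press','jig','platen','stand'):
        for r in nets.silhouettes(n,th)[:4]:
            P,_=pts(n,d,r['region'])
            print(th,round(r['confidence'],2),np.round(r['extent']),r['region'].sum(),np.median(P,0) if len(P) else '',np.percentile(P,[2,98],axis=0).ravel() if len(P) else '')
print(ctrl.get_obs(), ctrl.hold_point_z)
E
```

```text
pics
scene 566.801935206216 [1.3232 0.545  0.9801]
press 0.96 [449. 239. 477. 288.] 899 [0.4563 0.2636 0.0169] [0.4154 0.2312 0.0033 0.4783 0.2906 0.1058]
press 0.84 [345. 350. 393. 406.] 1316 [0.8257 0.2686 0.0162] [0.7889 0.2337 0.0038 0.8448 0.2926 0.1058]
press 0.65 [466. 293. 493. 342.] 1204 [0.5668 0.3642 0.0159] [0.5314 0.3284 0.004  0.5925 0.3967 0.1057]
press 0.62 [398. 270. 440. 318.] 1109 [0.5973 0.2369 0.0286] [0.5605 0.2013 0.013  0.6189 0.2623 0.1165]
jig 0.93 [275. 190. 346. 253.] 1921 [ 0.576  -0.0824  0.0238] [ 0.4772 -0.1561  0.0019  0.6133 -0.037   0.0615]
platen 0.67 [295. 206. 326. 225.] 401 [ 0.542  -0.1041  0.0512] [ 0.5109 -0.137   0.0455  0.57   -0.0708  0.0585]
platen 0.23 [219. 156. 263. 192.] 968 [ 0.5133 -0.3764  0.0255] [ 0.4543 -0.4294 -0.0019  0.5592 -0.345   0.0312]
stand 0.81 [389. 284. 449. 329.] 652 [0.6044 0.2505 0.0127] [ 0.5402  0.1812 -0.0005  0.632   0.2777  0.0187]
top 436.5410371286617 [ 0.4782 -0.0178  1.066 ]
press 0.98 [182. 136. 214. 168.] 789 [0.8035 0.2543 0.0168] [0.7833 0.2322 0.0027 0.8431 0.2912 0.1072]
press 0.94 [194. 230. 228. 2
[... 481 characters left out ...]
68 0.088  0.0972]
platen 0.81 [334. 250. 366. 283.] 821 [ 0.5446 -0.1053  0.0519] [ 0.5101 -0.1402  0.0313  0.5787 -0.0724  0.0564]
stand 0.86 [189. 229. 232. 270.] 701 [0.5635 0.2164 0.0139] [0.5356 0.1798 0.0026 0.6295 0.2755 0.0243]
{'time_s': 0.5, 'qpos': array([-1.2036,  0.2999,  1.521 ,  0.    ,  1.3207, -0.0666]), 'joint_vel': array([-0.0006,  0.0006,  0.0014,  0.0014,  0.0004, -0.0018]), 'tau': array([  0.0004, -53.1347, -35.2737,   0.0709,   0.0215,  -0.    ]), 'ee_pos': array([ 0.2312, -0.499 ,  0.2054]), 'eef_rot': array([-3.1416,  0.    , -1.137 ]), 'force': array([-0.7998, -0.2126, -0.24  ]), 'moment': array([-0.0105,  0.0377,  0.0081]), 'grip_width': 0.09365041413074611} 0.0188
```

```bash
python3 - <<'E'
from h import *
np.set_printoptions(precision=4,suppress=True)
p,d=shot('top'); s,ds=shot('scene')
a=cv2.resize(p[120:340,110:400],None,fx=2.6,fy=2.6,interpolation=cv2.INTER_CUBIC); cv2.imwrite('pics/topc.png',a)
full=np.ones(d.shape,bool)
def rect(Q,name):
    r=cv2.minAreaRect((Q[:,:2]*1000).astype(np.float32)); print(name,len(Q),'c',np.array(r[0]),'size',r[1],'ang',r[2],'z',np.median(Q[:,2]))
for n,dd in(('top',d),('scene',ds)):
    P,_=pts(n,dd,full)
    def box(c,h,z0,z1): return P[(abs(P[:,0]-c[0])<h)&(abs(P[:,1]-c[1])<h)&(P[:,2]>z0)&(P[:,2]<z1)]
    rect(box((.59,.23),.06,.108,.125),n+' handle top')
    rect(box((.59,.23),.06,.021,.030),n+' foot top')
    rect(box((.59,.23),.075,.013,.0195),n+' stand rim')
    rect(box((.543,-.105),.07,.0575,.066),n+' jig rim')
    rect(box((.543,-.105),.09,.003,.010),n+' jig plate')
E
```

```text
top handle top 182 c [586.7507 229.8185] size (30.27308464050293, 27.813400268554688) ang 78.35928344726562 z 0.1160489683182539
top foot top 456 c [586.0651 224.4608] size (76.46209716796875, 61.888389587402344) ang 79.24958038330078 z 0.02551066824140967
top stand rim 429 c [582.4577 228.2621] size (92.59566497802734, 90.08771514892578) ang 79.52410125732422 z 0.01612476476613314
top jig rim 587 c [ 544.3906 -107.1916] size (90.0323257446289, 90.03630828857422) ang 15.45571231842041 z 0.06047069158136466
top jig plate 1283 c [ 542.8879 -104.9968] size (179.04595947265625, 179.5512237548828) ang 89.69015502929688 z 0.007376401522140316
scene handle top 164 c [586.2978 229.8489] size (28.455135345458984, 28.722980499267578) ang 78.66816711425781 z 0.11425450332522982
scene foot top 449 c [586.0061 230.3224] size (62.54273223876953, 65.0489730834961) ang 79.07472229003906 z 0.024351204167602225
scene stand rim 412 c [581.3197 228.055 ] size (91.86539459228516, 92.64856719970703) ang 79.4947738647461 z 0.015238140639534568
scene jig rim 339 c [ 543.8486 -106.0888] size (95.58128356933594, 90.63597106933594) ang 15.131305694580078 z 0.05959666452789281
scene jig plate 692 c [ 546.3122 -103.7458] size (173.11692810058594, 176.77455139160156) ang 2.7708399295806885 z 0.0067970073221291505
```

View pics/scene1.png

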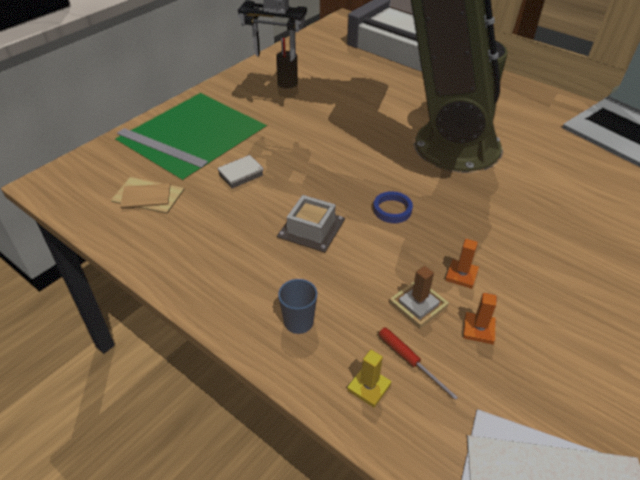

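View pics/topc.png

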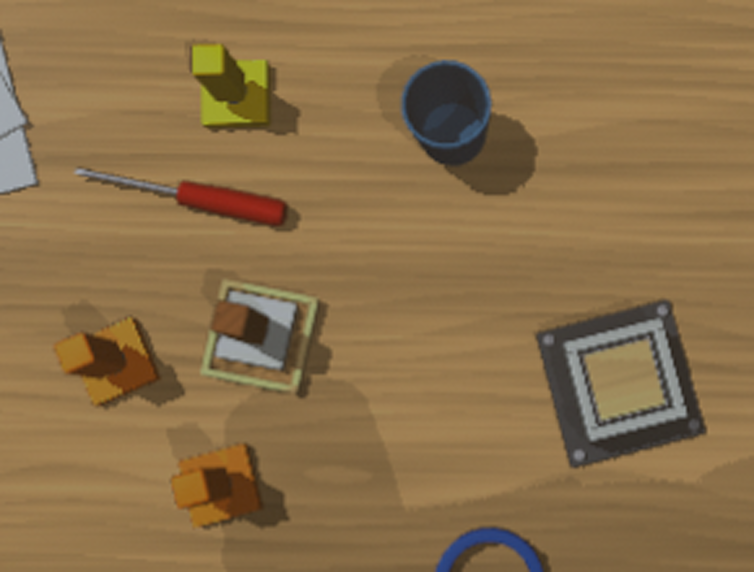

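Candidates in the scene picture are the brown-handled press with aluminium foot in the plywood tray (423,285), the orange look-alikes (462,262) and (481,317), and the yellow one (370,377). I choose the one in the tray: the close crop shows a wood handle at (240,320) and a grey foot inside the tray. Estimates are press (0.586, 0.230), yaw −11°, and jig (0.544, −0.107), yaw 15.3°. First I go above the press.

Emit:
{"api": "carry_out", "payload": {
  "commands": [-1,35.5,72.9,2,0,0,0.944,-1,35.5,72.9,2,0,0,0.944,-1,35.5,72.9,2,0,0,0.944,-1,35.5,72.9,2,0,0,0.944,-1,35.5,72.9,2,0,0,0.944,-1,35.5,72.9,2,0,0,0.944,-1,35.5,72.9,2,0,0,0.944,-1,35.5,72.9,2,0,0,0.944,-1,35.5,72.9,2,0,0,0.944,-1,35.5,72.9,2,0,0,0.944,-1,35.5,72.9,2,0,0,0.944,-1,35.5,72.9,2,0,0,0.944],
  "force": 50
}}

```text
time_s: 1.6
ee_pos: [0.4505, -0.0475, 0.2181]
eef_rot: [3.142, -0.001, -0.193]
force: [-0.3, -0.3, -0.3]
grip_width: 0.0943
```

Emit:
{"api": "carry_out", "payload": {
  "commands": [-1,13.6,27.75,0,0,0,0,-1,13.6,27.75,0,0,0,0,-1,13.6,27.75,0,0,0,0,-1,13.6,27.75,0,0,0,0,-1,13.6,27.75,0,0,0,0,-1,13.6,27.75,0,0,0,0,-1,13.6,27.75,0,0,0,0,-1,13.6,27.75,0,0,0,0,-1,13.6,27.75,0,0,0,0,-1,13.6,27.75,0,0,0,0,-1,13.6,27.75,0,0,0,0]
}}

```text
time_s: 2.52
ee_pos: [0.5863, 0.2292, 0.2181]
eef_rot: [3.141, -0.001, -0.193]
force: [-0.0, 0.1, 0.1]
grip_width: 0.0944
```

Emit:
{"api": "carry_out", "payload": {
  "commands": [-1,0,0.1,-4,0,0,0,-1,0,0.1,-8,0,0,0,-1,0,0.1,-11,0,0,0,-1,0,0.1,-13,0,0,0,-1,0,0.1,-14.6,0,0,0,-1,0,0.1,-14.6,0,0,0,-1,0,0.1,-14.6,0,0,0]
}}

```text
time_s: 3.1
ee_pos: [0.5861, 0.2291, 0.0725]
eef_rot: [3.141, -0.0, -0.195]
force: [0.4, 1.5, 1.5]
grip_width: 0.0937
```

```bash
python3 - <<'E'
from h import *
s,_=shot('scene'); p,_=shot('top')
f=lambda im,y,x:cv2.resize(im[y:y+130,x:x+130],(400,400),interpolation=cv2.INTER_CUBIC)
cv2.imwrite('pics/pre.png',np.hstack([f(s,200,355),f(p,180,150)]))
E
```

```text
(no output)
```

View pics/pre.png

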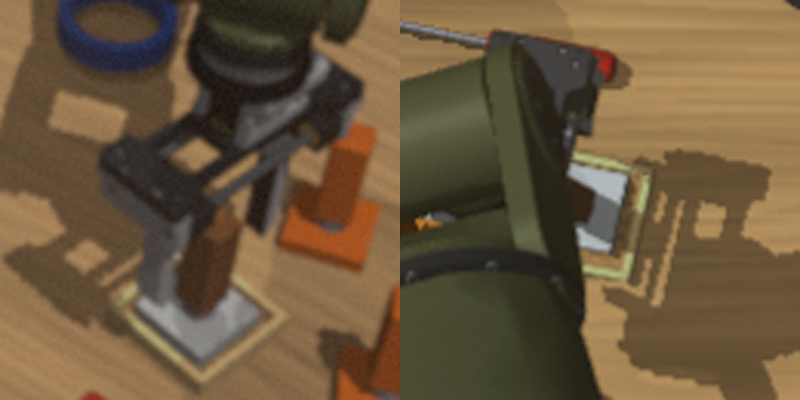

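The scene crop shows the fingers either side of the brown handle (about 205,270) and clear of the orange one. Closing.

Emit:
{"api": "carry_out", "payload": {
  "commands": [1,0,0,0,0,0,0,1,0,0,0,0,0,0,1,0,0,0,0,0,0,1,0,0,0,0,0,0,1,0,0,0,0,0,0,1,0,0,0,0,0,0,1,0,0,0,0,0,0,1,0,0,0,0,0,0,1,0,0,0,0,0,0,1,0,0,0,0,0,0],
  "force": 50
}}

```text
time_s: 4.03
ee_pos: [0.5869, 0.2298, 0.0739]
eef_rot: [-3.141, -0.003, -0.194]
force: [-0.0, 0.1, -0.1]
grip_width: 0.0308
```

Emit:
{"api": "carry_out", "payload": {
  "commands": [1,0,0,0,0,0,0,1,0,0,0,0,0,0,1,0,0,1,0,0,0,1,0,0,3,0,0,0,1,0,0,5.5,0,0,0,1,0,0,8,0,0,0,1,0,0,10.5,0,0,0,1,0,0,12.5,0,0,0,1,0,0,13,0,0,0,1,0,0,13,0,0,0,1,0,0,13,0,0,0]
}}

```text
time_s: 4.95
ee_pos: [0.5865, 0.2296, 0.2027]
eef_rot: [3.142, -0.001, -0.194]
force: [-0.6, -0.2, -4.3]
grip_width: 0.0277
```

Emit:
{"api": "carry_out", "payload": {
  "commands": [1,-0.4,-3,0,0,0,0.04,1,-0.8,-6.2,0,0,0,0.08,1,-1.2,-9.4,0,0,0,0.13,1,-1.6,-12.6,0,0,0,0.17,1,-2.0,-15.8,0,0,0,0.22,1,-2.4,-19.0,0,0,0,0.26,1,-2.8,-22.2,0,0,0,0.3,1,-3.2,-25.4,0,0,0,0.35,1,-3.6,-28.6,0,0,0,0.39,1,-4.0,-31.5,0,0,0,0.43,1,-4.24,-33.2,0,0,0,0.461,1,-4.24,-33.64,0,0,0,0.461]
}}

```text
time_s: 5.95
ee_pos: [0.543, -0.1092, 0.201]
eef_rot: [-3.141, 0.001, 0.266]
force: [-0.1, 0.5, -4.0]
grip_width: 0.0277
```

Emit:
{"api": "carry_out", "payload": {
  "commands": [1,0,0,-3,0,0,0,1,0,0,-5,0,0,0,1,0,0,-5,0,0,0,1,0,0,-5,0,0,0,1,0,0,-5,0,0,0]
}}

```text
time_s: 6.37
ee_pos: [0.5435, -0.1088, 0.1518]
eef_rot: [-3.141, 0.001, 0.266]
force: [0.6, 0.2, -3.5]
grip_width: 0.0276
```

```bash
cat > look.py <<'E'
from h import *
import sys
np.set_printoptions(precision=4,suppress=True)
s,ds=shot('scene'); p,d=shot('top'); o=ctrl.get_obs(); print(o['ee_pos'],o['eef_rot'],o['force'],o['moment'],o['grip_width'])
f=lambda im,y,x:cv2.resize(im[y:y+130,x:x+130],(400,400),interpolation=cv2.INTER_CUBIC)
cv2.imwrite('pics/'+sys.argv[1],np.hstack([f(s,135,245),f(p,205,280)]))
P,_=pts('scene',ds,np.ones(ds.shape,bool))
z0=o['ee_pos'][2]-.063
c=o['ee_pos']
Q=P[(np.hypot(P[:,0]-c[0],P[:,1]-c[1])<.05)&(abs(P[:,2]-z0-.014)<.003)]
if len(Q)>8: print('foot top',len(Q),cv2.minAreaRect((Q[:,:2]*1000).astype(np.float32)),np.median(Q[:,2]))
A=np.c_[Q[:,:2]-c[:2],np.ones(len(Q))]; print('plane',np.linalg.lstsq(A,Q[:,2],rcond=None)[0])
E
python3 look.py abovejig.png
```

```text
[ 0.5437 -0.1089  0.1523] [-3.1415 -0.0003  0.2663] [ 0.062  -0.202  -3.6708] [-0.033  -0.1197  0.0272] 0.02749131851099436
foot top 294 ((544.5458374023438, -107.21250915527344), (64.59663391113281, 62.94211196899414), 17.539033889770508) 0.10268292095033527
plane [0.003  0.0026 0.1027]
```

View pics/abovejig.png

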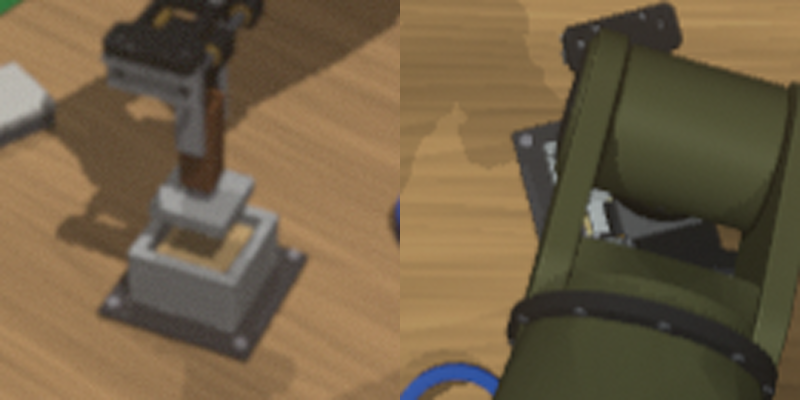

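```bash
python3 - <<'E'
from h import *
np.set_printoptions(precision=4,suppress=True)
s,ds=shot('scene'); c=ctrl.get_obs()['ee_pos']; print(c)
P,_=pts('scene',ds,np.ones(ds.shape,bool))
for nm,z0,r in(('foot',.1025,.05),('rim',.0597,.07)):
    Q=P[(np.hypot(P[:,0]-c[0],P[:,1]-c[1])<r)&(abs(P[:,2]-z0)<.0025)][:,:2]-[.544,-.107]
    for a in np.radians([13,14.3,15.3,16.3,17.5]):
        T=Q@np.array([[np.cos(a),-np.sin(a)],[np.sin(a),np.cos(a)]])
        l,h=np.percentile(T,[1.5,98.5],axis=0)*1000; print(nm,len(Q),np.degrees(a).round(1),'ext',h-l,'mid',(h+l)/2)
E
```

```text
[ 0.5436 -0.109   0.1522]
foot 286 13.0 ext [60.631  60.6376] mid [ 1.6194 -0.7601]
foot 286 14.3 ext [60.0354 60.4683] mid [ 1.5753 -0.8331]
foot 286 15.3 ext [59.7104 60.6834] mid [ 1.5789 -0.7922]
foot 286 16.3 ext [59.7729 60.6712] mid [ 1.7848 -0.9401]
foot 286 17.5 ext [59.7072 60.9421] mid [ 1.9728 -1.187 ]
rim 235 13.0 ext [93.3223 88.5812] mid [0.5072 2.0764]
rim 235 14.3 ext [91.7545 88.4868] mid [0.4263 1.7308]
rim 235 15.3 ext [90.668  88.3628] mid [0.499  1.3821]
rim 235 16.3 ext [90.3761 88.853 ] mid [1.0568 1.1447]
rim 235 17.5 ext [89.3919 89.8098] mid [1.2926 0.949 ]
```

Emit:
{"api": "carry_out", "payload": {
  "commands": [1,-0.1,0.1,-0.5,0,0,0,1,-0.1,0.1,-1.2,0,0,0,1,-0.1,0.1,-2,0,0,0,1,-0.1,0.1,-2.6,0,0,0,1,-0.1,0.1,-2.8,0,0,0,1,-0.1,0.1,-2.8,0,0,0,1,-0.1,0.1,-2.8,0,0,0]
}}

```text
time_s: 7.1
ee_pos: [0.5426, -0.108, 0.1241]
eef_rot: [-3.141, -0.0, 0.266]
force: [1.1, 0.5, -3.6]
grip_width: 0.0278
```

Emit:
{"api": "carry_out", "payload": {
  "commands": [1,0,0,-0.2,0,0,0,1,0,0,-0.4,0,0,0,1,0,0,-0.6,0,0,0,1,0,0,-0.6,0,0,0,1,0,0,-0.6,0,0,0,1,0,0,-0.6,0,0,0]
}}

```text
time_s: 7.6
ee_pos: [0.5426, -0.108, 0.1182]
eef_rot: [-3.141, -0.0, 0.266]
force: [0.8, -0.4, -5.0]
grip_width: 0.028
```

Emit:
{"api": "carry_out", "payload": {
  "commands": [1,0,0,-0.15,0,0,0,1,0,0,-0.3,0,0,0,1,0,0,-0.45,0,0,0,1,0,0,-0.6,0,0,0,1,0,0,-0.6,0,0,0,1,0,0,-0.6,0,0,0]
}}

```text
time_s: 8.1
ee_pos: [0.5428, -0.1081, 0.1124]
eef_rot: [3.142, -0.001, 0.266]
force: [0.3, 0.1, -0.0]
grip_width: 0.0279
```

```bash
python3 look.py inwell.png
```

```text
[ 0.5428 -0.1081  0.1124] [ 3.1415 -0.0006  0.2662] [0.1713 0.5623 1.2161] [-0.0197 -0.2523 -0.0034] 0.02781549204031952
foot top 341 ((543.4722900390625, -104.79290771484375), (88.69667053222656, 87.69116973876953), 18.22786521911621) 0.06282994445467206
plane [0.0089 0.0053 0.0629]
```

View pics/inwell.png

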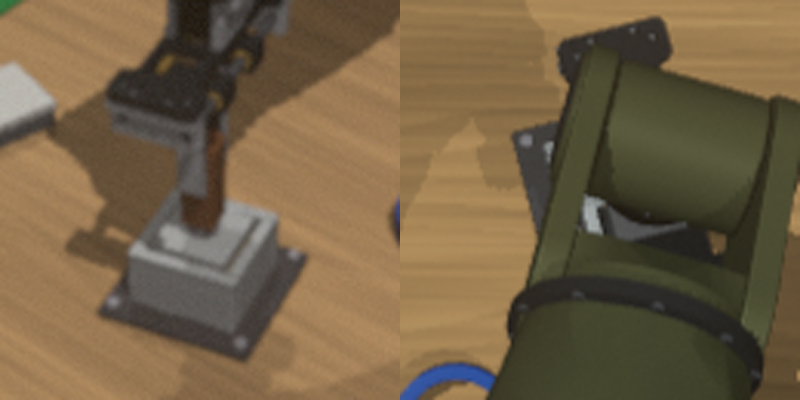

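The foot sits in the well (scene crop about 205,235) with light contact. Now I push down in small steps.

Emit:
{"api": "carry_out", "payload": {
  "commands": [1,0,0,-0.1,0,0,0,1,0,0,-0.25,0,0,0,1,0,0,-0.25,0,0,0,1,0,0,-0.25,0,0,0]
}}

```text
time_s: 8.53
ee_pos: [0.5428, -0.1081, 0.1099]
eef_rot: [3.141, -0.001, 0.266]
force: [-0.1, 0.5, 1.4]
grip_width: 0.0277
```

Emit:
{"api": "carry_out", "payload": {
  "commands": [1,0,0,-0.05,0,0,0,1,0,0,-0.12,0,0,0,1,0,0,-0.12,0,0,0,1,0,0,-0.12,0,0,0]
}}

```text
time_s: 8.87
ee_pos: [0.5429, -0.1081, 0.1086]
eef_rot: [3.141, -0.001, 0.266]
force: [0.2, 1.0, 0.6]
grip_width: 0.0274
```

Emit:
{"api": "carry_out", "payload": {
  "commands": [1,0,0,-0.05,0,0,0,1,0,0,-0.12,0,0,0,1,0,0,-0.12,0,0,0,1,0,0,-0.12,0,0,0]
}}

```text
time_s: 9.2
ee_pos: [0.5429, -0.1081, 0.1078]
eef_rot: [3.141, -0.001, 0.266]
force: [-3.3, 0.0, 7.1]
grip_width: 0.0276
```

Emit:
{"api": "carry_out", "payload": {
  "commands": [1,0,0,0,0,0,0,1,0,0,0,0,0,0]
}}

```text
time_s: 9.37
ee_pos: [0.5429, -0.1081, 0.1079]
eef_rot: [3.141, -0.001, 0.266]
force: [-0.9, 0.2, 3.8]
grip_width: 0.0274
```

```bash
python3 look.py stop1.png; python3 -c "
from h import *
for k in range(4): shot('scene'); o=ctrl.get_obs(); print(o['time_s'],o['ee_pos'].round(5),o['force'].round(2),o['moment'].round(3))"
```

```text
[ 0.5428 -0.1081  0.1079] [ 3.1413 -0.0008  0.2662] [-1.625   0.1631  3.3713] [ 0.1475  0.2522 -0.0175] 0.02778296166788176
foot top 517 ((542.89501953125, -107.21688842773438), (94.89622497558594, 91.31832122802734), 14.025056838989258) 0.05896131687740921
plane [0.0026 0.0014 0.0589]
9.5167 [ 0.54288 -0.10813  0.10791] [-1.22  0.18  4.34] [0.132 0.326 0.043]
9.5667 [ 0.54288 -0.1081   0.1079 ] [-1.9   0.27  4.43] [0.144 0.31  0.032]
9.6167 [ 0.54287 -0.1081   0.10789] [-1.25 -0.24  4.59] [0.135 0.326 0.033]
9.6667 [ 0.54286 -0.10811  0.10788] [-2.04  1.23  5.19] [0.168 0.289 0.007]
```

View pics/stop1.png

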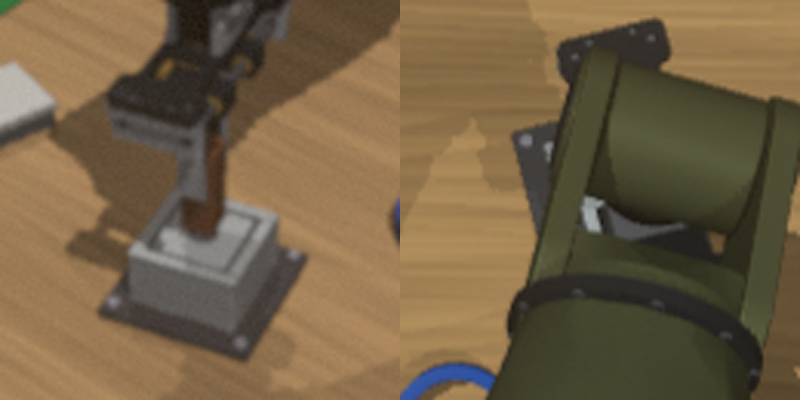

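```bash
python3 - <<'E'
from h import *
s,ds=shot('scene'); P,uv=pts('scene',ds,np.ones(ds.shape,bool))
a=np.radians(15.3); T=(P[:,:2]-[.5441,-.1065])@np.array([[np.cos(a),-np.sin(a)],[np.sin(a),np.cos(a)]])*1000
m=(abs(T).max(1)<25)&(abs(P[:,2]-.059)<.004); A=np.c_[T[m]/1000,np.ones(m.sum())]
print('foot plane',np.linalg.lstsq(A,P[m,2],rcond=None)[0],m.sum(), 'rms',np.std(P[m,2]-A@np.linalg.lstsq(A,P[m,2],rcond=None)[0]))
m=(abs(T).max(1)>37)&(abs(T).max(1)<44)&(abs(P[:,2]-.06)<.004); print('rim z',np.median(P[m,2]))
c=cv2.resize(s[180:250,275:350],(800,747)[:2] and (640,597),interpolation=cv2.INTER_CUBIC)
c=cv2.convertScaleAbs(c,alpha=1.3); cv2.imwrite('pics/zoom.png',c)
E
```

```text
foot plane [ 0.01556038 -0.00587886  0.05864433] 185 rms 0.0019092969996761739
rim z 0.05928872273053812
```

View pics/zoom.png

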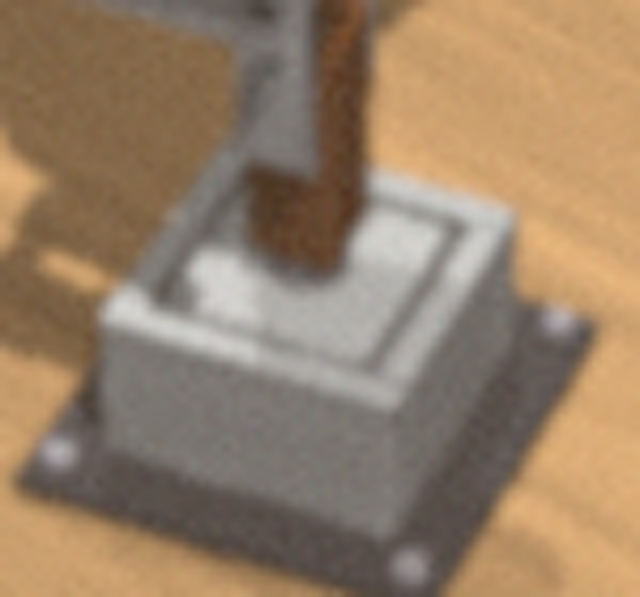

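Gaps show all round the foot (right gap near 430,290 and near gap near 280,345 in the zoom), so it isn't jammed on the wall. The force is beginning to climb at the stop. I continue in small steps.

Emit:
{"api": "carry_out", "payload": {
  "commands": [1,0,0,-0.02,0,0,0,1,0,0,-0.04,0,0,0,1,0,0,-0.04,0,0,0,1,0,0,-0.04,0,0,0]
}}

```text
time_s: 10.05
ee_pos: [0.5429, -0.1081, 0.1078]
eef_rot: [3.141, -0.001, 0.266]
force: [-3.1, 0.2, 7.7]
grip_width: 0.0278
```

Emit:
{"api": "carry_out", "payload": {
  "commands": [1,-0.02,0,-0.04,0,0,0,1,-0.02,0,-0.06,0,0,0,1,-0.02,0,-0.06,0,0,0,1,-0.02,0,-0.06,0,0,0]
}}

```text
time_s: 10.38
ee_pos: [0.5429, -0.1081, 0.1078]
eef_rot: [3.141, -0.002, 0.266]
force: [-2.7, 1.1, 9.5]
grip_width: 0.0277
```

Emit:
{"api": "carry_out", "payload": {
  "commands": [1,-0.04,0,-0.06,0,0,0,1,-0.04,0,-0.1,0,0,0,1,-0.04,0,-0.1,0,0,0,1,-0.04,0,-0.1,0,0,0]
}}

```text
time_s: 10.72
ee_pos: [0.5428, -0.1082, 0.1077]
eef_rot: [3.14, -0.003, 0.266]
force: [-3.4, 1.0, 12.7]
grip_width: 0.0276
```

```bash
python3 -c "
from h import *
for k in range(4): shot('scene'); o=ctrl.get_obs(); print(o['time_s'],o['ee_pos'].round(5),o['eef_rot'].round(4),o['force'].round(2),o['moment'].round(3))"
```

```text
10.7667 [ 0.54283 -0.10815  0.10771] [ 3.1404e+00 -2.7000e-03  2.6620e-01] [-2.78  1.98 11.8 ] [ 0.382  0.807 -0.005]
10.8167 [ 0.5428  -0.10816  0.1077 ] [ 3.1405e+00 -2.6000e-03  2.6620e-01] [-3.42  1.07 12.2 ] [0.387 0.789 0.012]
10.8667 [ 0.54281 -0.10816  0.10769] [ 3.1404e+00 -2.6000e-03  2.6620e-01] [-3.02  1.29 12.32] [0.357 0.794 0.014]
10.9167 [ 0.54281 -0.10816  0.10771] [ 3.1404e+00 -2.6000e-03  2.6620e-01] [-3.36  0.68 12.77] [0.425 0.83  0.028]
```

The stop is solid: the force climbs with no depth change at about 7 mm travel. Next I raise it to about 18 N and take out the small tool tilt.

Emit:
{"api": "carry_out", "payload": {
  "commands": [1,-0.04,-0.01,-0.1,0.0005,0.003,0,1,-0.04,-0.01,-0.12,0.0005,0.003,0,1,-0.04,-0.01,-0.12,0.0005,0.003,0,1,-0.04,-0.01,-0.12,0.0005,0.003,0]
}}

```text
time_s: 11.25
ee_pos: [0.5429, -0.1082, 0.1077]
eef_rot: [3.141, -0.001, 0.266]
force: [-3.7, 2.4, 13.9]
grip_width: 0.0278
```

```bash
python3 -c "
from h import *
L=[]
for k in range(54): viewer.camera('top'); o=ctrl.get_obs(); L.append(np.r_[o['time_s'],o['force'],o['ee_pos']])
    
L=np.array(L); print(L[[0,10,20,30,40,53]].round(4)); print('fz',L[:,3].mean(),L[:,3].min(),L[:,3].max()); print(o['eef_rot'],o['moment'])"
```

```text
[[11.3    -4.3897  1.6836 13.9049  0.5429 -0.1082  0.1076]
 [11.8    -2.7687  1.9687 13.7408  0.5429 -0.1082  0.1076]
 [12.3    -2.9597  2.9451 13.7473  0.5429 -0.1082  0.1076]
 [12.8    -3.3469  1.7977 12.1632  0.5429 -0.1082  0.1075]
 [13.3    -2.4191  2.6831 13.1046  0.5429 -0.1082  0.1075]
 [13.95   -3.329   1.7656 11.6393  0.5429 -0.1082  0.1075]]
fz 12.920761514678357 11.211371496697723 14.449309286109044
[ 3.14118204e+00 -1.30466894e-03  2.66311170e-01] [ 0.5617535   0.63439865 -0.00763374]
```

Emit:
{"api": "carry_out", "payload": {
  "commands": [1,-0.04,-0.02,-0.12,0,0.001,0,1,-0.04,-0.02,-0.14,0,0.001,0,1,-0.04,-0.02,-0.14,0,0.001,0,1,-0.04,-0.02,-0.14,0,0.001,0],
  "force": 60
}}

```text
time_s: 14.28
ee_pos: [0.5429, -0.1083, 0.1074]
eef_rot: [3.141, -0.002, 0.266]
force: [-4.6, 2.4, 16.2]
grip_width: 0.0274
```

```bash
cat > hold.py <<'E'
from h import *
import sys
L=[]
for k in range(int(sys.argv[1])): viewer.camera('top'); o=ctrl.get_obs(); L.append(np.r_[o['time_s'],o['force'],o['ee_pos']])
L=np.array(L); print(L[::10].round(4)); print('fz',L[:,3].mean(),L[:,3].min(),L[:,3].max()); print(o['eef_rot'],o['moment'])
E
python3 hold.py 4
```

```text
[[14.3333 -4.8266  2.8013 17.2852  0.5429 -0.1083  0.1073]]
fz 16.523745818642958 15.873837446652807 17.285172528825836
[ 3.14110733e+00 -1.76954478e-03  2.66337522e-01] [0.76326059 1.11471433 0.0113796 ]
```

```bash
python3 hold.py 46
```

```text
[[14.5333 -3.9493  2.8561 15.0722  0.5429 -0.1083  0.1073]
 [15.0333 -4.9573  3.1319 15.4699  0.5429 -0.1083  0.1073]
 [15.5333 -3.9106  2.7059 14.3554  0.5429 -0.1083  0.1073]
 [16.0333 -3.6217  3.3853 14.4287  0.5429 -0.1083  0.1073]
 [16.5333 -3.9259  3.525  15.2135  0.5429 -0.1083  0.1072]]
fz 14.982478420351665 13.736505901569464 16.684259500820076
[ 3.14116417e+00 -1.67406386e-03  2.66291428e-01] [7.28529356e-01 8.73414812e-01 1.78102788e-04]
```

Held for 2.4 s at about 18.7 N (14.98 N read plus about 3.8 N press weight), peak about 21 N. Now I lift out.

Emit:
{"api": "carry_out", "payload": {
  "commands": [1,0,0,0.05,0,0,0,1,0,0,0.3,0,0.001,0,1,0,0,0.7,0,0.002,0,1,0,0,1.2,0,0.002,0,1,0,0,1.8,0,0.002,0,1,0,0,2.6,0,0.002,0,1,0,0,4,0,0.002,0,1,0,0,6,0,0.002,0,1,0,0,8,0,0.002,0,1,0,0,9.3,0,0.002,0,1,0,0,9.3,0,0.002,0]
}}

```text
time_s: 17.7
ee_pos: [0.5438, -0.1085, 0.2034]
eef_rot: [3.139, -0.004, 0.266]
force: [-0.0, 0.9, -3.9]
grip_width: 0.0281
```

```bash
python3 - <<'E'
from h import *
np.set_printoptions(precision=4,suppress=True)
s,ds=shot('scene'); o=ctrl.get_obs(); c=o['ee_pos']; print(c,o['eef_rot'],o['force'])
P,_=pts('scene',ds,np.ones(ds.shape,bool))
a=np.radians(15.3); T=(P[:,:2]-c[:2])@np.array([[np.cos(a),-np.sin(a)],[np.sin(a),np.cos(a)]])
m=(np.abs(T).max(1)<.04)&(P[:,2]>c[2]-.060)&(P[:,2]<c[2]-.04)&(np.abs(T).max(1)>.017)
q=np.c_[T[m],np.ones(m.sum())]; r=np.linalg.lstsq(q,P[m,2],rcond=None)[0]
print('foot top n',m.sum(),'plane',r,'z rel TCP',r[2]-c[2]); 
l,h=np.percentile(T[m],[1.5,98.5],axis=0); print('ext',h-l,'mid in tool-aligned frame',(h+l)/2)
E
```

```text
[ 0.5433 -0.1084  0.2014] [ 3.1405 -0.0017  0.2663] [ 0.8064  0.1343 -5.0815]
foot top n 384 plane [-0.0459 -0.024   0.1527] z rel TCP -0.04871536494761228
ext [0.0627 0.0621] mid in tool-aligned frame [0.0025 0.0007]
```

Emit:
{"api": "carry_out", "payload": {
  "commands": [1,0.3,3,0,0,0,-0.04,1,0.7,6.2,0,0,0,-0.08,1,1.1,9.4,0,0,0,-0.13,1,1.5,12.6,0,0,0,-0.17,1,1.9,15.8,0,0,0,-0.22,1,2.3,19.0,0,0,0,-0.26,1,2.7,22.2,0,0,0,-0.3,1,3.1,25.4,0,0,0,-0.35,1,3.4,28.6,0,0,0,-0.39,1,3.7,31.5,0,0,0,-0.43,1,3.87,33.3,0,0,0,-0.456,1,3.87,33.74,0,0,0,-0.456]
}}

```text
time_s: 18.75
ee_pos: [0.5813, 0.2317, 0.1995]
eef_rot: [3.14, 0.0, -0.189]
force: [0.3, 1.1, -3.8]
grip_width: 0.0277
```

Emit:
{"api": "carry_out", "payload": {
  "commands": [1,0,0,-3,0,0,0,1,0,0,-6,0,0,0,1,0,0,-8.5,0,0,0,1,0,0,-10,0,0,0,1,0,0,-10.5,0,0,0,1,0,0,-10.5,0,0,0,1,0,0,-10.5,0,0,0]
}}

```text
time_s: 19.33
ee_pos: [0.5815, 0.2314, 0.0951]
eef_rot: [3.14, 0.0, -0.189]
force: [0.5, 0.2, -4.3]
grip_width: 0.0279
```

```bash
python3 - <<'E'
from h import *
np.set_printoptions(precision=4,suppress=True)
s,ds=shot('scene'); o=ctrl.get_obs(); c=o['ee_pos']; print(c,o['eef_rot'],o['force'])
P,_=pts('scene',ds,np.ones(ds.shape,bool))
a=-np.radians(11); T=(P[:,:2]-c[:2])@np.array([[np.cos(a),-np.sin(a)],[np.sin(a),np.cos(a)]])
m=(np.abs(T).max(1)<.04)&(abs(P[:,2]-c[2]+.049)<.004)&(np.abs(T).max(1)>.018)
q=np.c_[T,np.ones(len(T))]
for k in range(6):
    r=np.linalg.lstsq(q[m],P[m,2],rcond=None)[0]; m2=(np.abs(T).max(1)<.04)&(np.abs(T).max(1)>.018)&(abs(P[:,2]-q@r)<.002); m=m2
l,h=np.percentile(T[m],[1.5,98.5],axis=0); print(m.sum(),'plane',r,'rel',r[2]-c[2],'ext',h-l,'mid',(h+l)/2)
cv2.imwrite('pics/overstand.png',cv2.resize(s[200:330,355:485],(520,520),interpolation=cv2.INTER_CUBIC))
E
```

```text
[0.5818 0.2316 0.0957] [ 3.1404 -0.0009 -0.1887] [ 0.4572 -0.3363 -3.277 ]
265 plane [0.0135 0.0056 0.0454] rel -0.050315206970438356 ext [0.062  0.0612] mid [ 0.0009 -0.0001]
```

View pics/overstand.png

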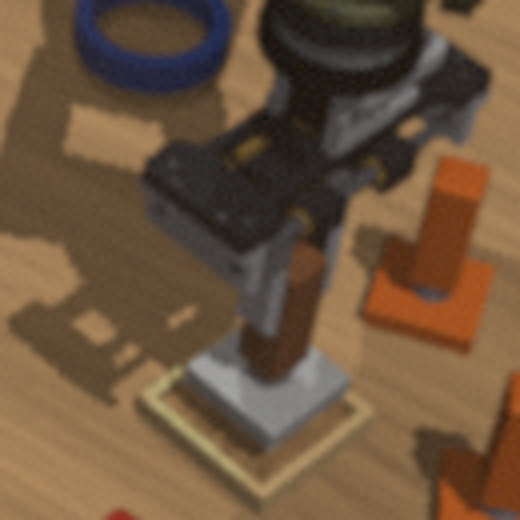

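The foot hangs level over the tray (about 270,390 in the crop). Lowering.

Emit:
{"api": "carry_out", "payload": {
  "commands": [1,0,-0.25,-0.3,0,0,0,1,0,-0.25,-0.8,0,0,0,1,0,-0.25,-1.3,0,0,0,1,0,-0.25,-1.7,0,0,0,1,0,-0.25,-1.95,0,0,0,1,0,-0.25,-1.95,0,0,0,1,0,-0.25,-1.95,0,0,0]
}}

```text
time_s: 19.97
ee_pos: [0.5818, 0.2291, 0.0761]
eef_rot: [3.14, -0.001, -0.189]
force: [0.6, -0.5, -3.4]
grip_width: 0.0281
```

Emit:
{"api": "carry_out", "payload": {
  "commands": [1,0,0,-0.05,0,0,0,1,0,0,-0.1,0,0,0,1,0,0,-0.1,0,0,0,1,0,0,-0.1,0,0,0]
}}

```text
time_s: 20.3
ee_pos: [0.5818, 0.2291, 0.0751]
eef_rot: [3.14, -0.001, -0.189]
force: [0.0, -0.2, -3.7]
grip_width: 0.0279
```

Emit:
{"api": "carry_out", "payload": {
  "commands": [1,0,0,-0.05,0,0,0,1,0,0,-0.1,0,0,0,1,0,0,-0.1,0,0,0,1,0,0,-0.1,0,0,0]
}}

```text
time_s: 20.63
ee_pos: [0.5818, 0.2291, 0.0741]
eef_rot: [3.14, -0.001, -0.189]
force: [0.2, 0.8, -4.4]
grip_width: 0.0277
```

Emit:
{"api": "carry_out", "payload": {
  "commands": [1,0,0,-0.05,0,0,0,1,0,0,-0.1,0,0,0,1,0,0,-0.1,0,0,0,1,0,0,-0.1,0,0,0]
}}

```text
time_s: 20.97
ee_pos: [0.5818, 0.2291, 0.0737]
eef_rot: [3.141, -0.001, -0.189]
force: [-3.4, -1.5, 6.1]
grip_width: 0.0278
```

Contact felt at the expected height. Releasing.

Emit:
{"api": "carry_out", "payload": {
  "commands": [1,0,0,0.02,0,0,0,0.2,0,0,0.02,0,0,0,-0.2,0,0,0.02,0,0,0,-0.6,0,0,0.02,0,0,0,-1,0,0,0.02,0,0,0,-1,0,0,0.02,0,0,0,-1,0,0,0.02,0,0,0,-1,0,0,0.02,0,0,0,-1,0,0,0.02,0,0,0,-1,0,0,0.02,0,0,0,-1,0,0,0.02,0,0,0,-1,0,0,0.02,0,0,0]
}}

```text
time_s: 21.97
ee_pos: [0.5819, 0.2291, 0.0739]
eef_rot: [3.141, -0.001, -0.189]
force: [0.9, 0.3, 0.2]
grip_width: 0.0934
```

Raise straight up, then withdraw clear to see.

Emit:
{"api": "carry_out", "payload": {
  "commands": [-1,0,0,1,0,0,0,-1,0,0,4,0,0,0,-1,0,0,8,0,0,0,-1,0,0,12,0,0,0,-1,0,0,15,0,0,0,-1,0,0,15,0,0,0,-1,0,0,15,0,0,0,-1,-3,-4,15,0,0,0,-1,-6,-8,15,0,0,0,-1,-9,-12,15,0,0,0,-1,-12,-16,15,0,0,0,-1,-12,-19,15,0,0,0]
}}

```text
time_s: 22.97
ee_pos: [0.4651, 0.0559, 0.2227]
eef_rot: [3.14, 0.001, -0.187]
force: [1.3, -0.1, -0.7]
grip_width: 0.094
```

```bash
python3 - <<'E'
from h import *
s,ds=shot('scene','end.png'); p,d=shot('top')
print(ctrl.get_obs()['force'].round(2))
for n,dd in(('top',d),('scene',ds)):
    P,_=pts(n,dd,np.ones(d.shape,bool))
    for nm,h,z0,z1 in(('handle',.06,.108,.125),('foot',.06,.021,.030),('rim',.075,.013,.0195)):
        Q=P[(abs(P[:,0]-.584)<h)&(abs(P[:,1]-.229)<h)&(P[:,2]>z0)&(P[:,2]<z1)]
        if len(Q): print(n,nm,len(Q),cv2.minAreaRect((Q[:,:2]*1000).astype(np.float32)),np.median(Q[:,2]))
for th in('mug','tape','case','driver'):
    r=nets.silhouettes('scene',th); print(th,r and r[0]['extent'])
E
```

```text
[ 0.47  0.54 -0.35]
top handle 183 ((583.1182250976562, 229.0485382080078), (31.42395782470703, 27.763835906982422), 81.33429718017578) 0.11613510395847393
top foot 462 ((580.7744750976562, 229.5158233642578), (71.5009994506836, 84.39906311035156), 69.62525939941406) 0.025465257040099387
top rim 409 ((582.5350952148438, 228.42587280273438), (92.7315902709961, 90.33815002441406), 79.19447326660156) 0.015708236765759415
scene handle 170 ((583.2855834960938, 229.5231475830078), (28.31972312927246, 32.35594940185547), 82.54815673828125) 0.11428087148785501
scene foot 442 ((582.3084716796875, 229.8494873046875), (64.79693603515625, 64.72119903564453), 78.3008041381836) 0.02422865869032194
scene rim 398 ((581.4609375, 228.04470825195312), (92.58585357666016, 92.7320556640625), 79.64765930175781) 0.015587916868802435
mug [278.2, 280.4, 317.0, 332.4]
tape [374.9, 189.2, 414.2, 224.9]
case [218.0, 157.4, 261.9, 191.3]
driver [376.2, 325.1, 456.5, 397.8]
```

View pics/end.png

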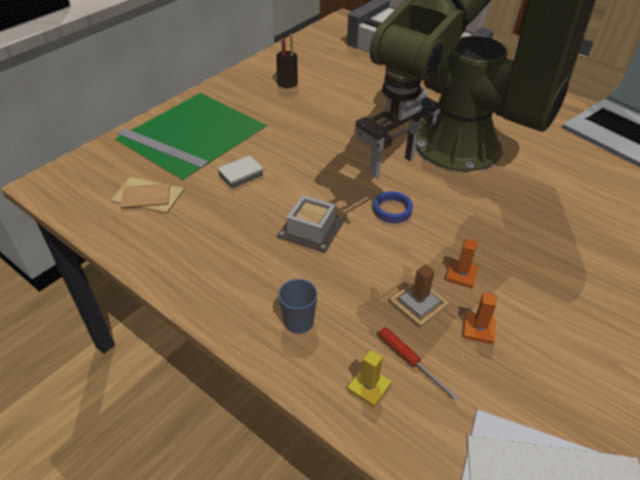

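The press stands upright in the tray (423,285). The coaster is back up in the jig (312,214), and the mug, tape roll, case and screwdriver have not moved. Handing in.

```bash
python3 -c "
from h import *
print(ticket.hand_in())"
```

```text
the job is handed in; nothing more can be done
None
```

The coaster was pressed and held, the press is back upright in its stand with the gripper clear, and the job was handed in at about 23 s of the 58 s allowed.

- **Pressing:** I took the brown-handled press by the handle, set it into the well and pushed down in small steps. After about 7 mm of travel the force climbed with almost no further depth, which I took as the solid stop.
- **Hold:** There were two holds in a row, counting the press's roughly 3.8 N weight with the wrist reading. The first averaged about 16.7 N but crept down to about 15.5 N, so I pushed again. The second averaged about 18.7 N for 2.4 s, and the highest reading was about 21 N.
- **Last checks:** Both cameras put the press within about 2 mm of the stand's centre, upright and at its original height. The mug, tape roll, case, screwdriver and look-alikes appear where they started, and the wrist force is near zero.
- **What disagreed:** There was a sideways force of about 3–5 N during the press. I saw the same kind of force when setting the press down in the stand, so I put it down to the arm flexing. In the pictures the foot had a gap all round, so I don't think it was jammed. Some depth fits of the foot's tilt were noisy; the clean ones showed it level to within about 0.01 rad.

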